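# Angle the trunking past the post into its bay

## Robot

A 6-joint arm with a two-finger parallel gripper is mounted at the origin on the work surface. World frame = base frame: x ahead of the robot, y to its left, z up, the work surface at z = 0. Lengths are in m, angles in rad, forces in N, time in s.
With the tool pointing down it reaches from about 0.3 to 0.825 m from the base axis. Payload 5.4 kg.
Tool frame: the origin (TCP) lies midway between the tips of the shut fingers; the grasp point (between the pads) lies 19 mm behind it; z points along the fingers, y is the line along which they close (so a half turn about z gives the same grasp; the last joint's range is limited). The gripper opens to 92 mm and grips with 3 to 60 N. Pads are 20 mm wide; open, the fingers measure 128 mm over their backs; the gripper's body (75 mm by 189 mm) begins 69 mm behind the grasp point.
Start: joints at [1.071, 0.158, 1.597, -0, 1.386, -0.21], TCP at [0.164, 0.551, 0.215] pointing down, gripper open.
Joint ranges: [-2.91, 2.91], [-0.94, 2.29], [0.18, 2.7], [-1.29, 4.43], [0.17, 2.64], [-3, 3]. Speed limits (rad/s): [2.57, 2.57, 3.14, 3.14, 3.14, 3.14].

## Interface

Orientations are given as a rotation vector (axis times angle).
In Python, from rig import arm gives the robot as it stands. The module is installed in compiled form; this text tells all that it offers.
- The arm moves only by the tool step_arm, never from a script. Its argument "moves" is a list of rows, each an object of numbers: "gripper": the opening, from -1 (shut) to 1 (fully open); "tx", "ty", "tz": the shift along the tool's x, y, z in units of 60 mm (1.0 is 60 mm); "rx", "ry", "rz": the turn, a rotation vector about the tool's x, y, z in units of 6 degrees (1.0 is 6 degrees). A call has 1 to 5 rows; each row shifts and turns the commanded pose from where the row before left it, along the tool's axes as they then stand; what a row does not reach is not made up. A row lasts 1/8 s, in which the tool goes at most 62.5 mm and 10.7 degrees, less where a joint would pass 70% of its speed; a pose out of reach is approached as far as the arm can. A call is refused whole if a number of a shift passes 1 or a number of a turn 1, either way. A call with a gripper value outside its range is refused whole. The fingers move at their own pace and stop on an object; "newtons" is the grip in N (left out, the last holds). Time passes only in rows, so rows that do not move let the fingers close. It gives the time, the measured TCP pose, the force, the opening and the grip force at its end, in the units of the state.
- arm.sense(): the state, without advancing time (a new reading comes with each control period).
- arm.get_image(name): name is "scene" or "top"; returns the picture (384x512x3 uint8, blue, green, red); there is no depth.
- arm.calibration(name): a dict with "mtx" (3x3 intrinsics, pixels), "rvec" (rotation vector, rad) and "tvec" (3), from world to camera coordinates, as OpenCV has them. Camera axes: x right, y down, z forward; pixel columns grow to the right and rows downward; lengths in m; the calibration is good to about 2 mm. A picture is of the moment at which its call begins. calibration takes no time and is no camera call.
- arm.hand_in(): hands the job in; it is judged then, once.
The state is a dict: "time_s": time; "joint_positions": joint angles; "dq": joint speeds; "joint_torque": joint torques, N m; "position": TCP position; "eef_rot": TCP orientation; "contact_force": force on the tool from outside, world axes, zero at the start; "torque": the same for the moment, N m; "finger_gap": opening from 0.0 (shut) to 1.0 (fully open); "grasp_force": force on a finger pad.
Only numpy, scipy, OpenCV 4.12 (cv2) and the standard library are available. Lean on these libraries where they do the work, as an engineer would, in place of code of your own. Each camera call takes 0.05 s, during which the arm holds its last target. There are 200 camera calls.

## Task

Put the grey length of cable trunking away in the aluminium stock bay by pushing its ends along the table with the fingertips: tuck its right-hand end in behind the post first, then swing the other end in, until its whole length lies inside the bay. Keep it flat on the table, never lifting it, and leave the other things on the bench where they are.

Things in the scene. Friction and masses are not known exactly. Their poses are not given: they have to be found in the camera images.
- trunking: Loose straight closed length of grey square plastic cable trunking, 240 mm long (its own y axis), 26 mm wide (its x), 30 mm high, about 0.2 kg, dark end openings. Origin: centre of its underside. It starts flat on the table in front of the bay's mouth, displaced to the left (+y) of the bay's middle, its y axis roughly towards the robot's left. It slides and turns on the table when pushed.
- left_end (a point): Centre of the trunking's end face at its own +y end, 15 mm above its underside: the left-hand end seen from the robot.
- right_end (a point): Centre of the trunking's end face at its own -y end, 15 mm above its underside: the right-hand end seen from the robot, the one to go behind the post.
- bay: Fixed aluminium three-sided bay standing on the table, open at the top and at its front, the mouth, which faces the robot; its dark floor is level with the table. Origin: middle of the mouth line, on the table. Its x points into the bay, y to the left along the mouth, z up. Inside it runs from x = 0 (mouth) to x = 64 mm (back wall) and y = -140 to +140 mm; the walls are 8 mm thick and 35 mm high. Behind the back wall is a 3 mm foot flange 22 mm wide. Its place and yaw vary.
- post: Fixed upright round steel post, 20 mm in diameter, 50 mm high, standing on the mouth line of the bay 75 to 95 mm to the right (-y) of its middle. The gap from it to the left wall is shorter than the trunking, so the trunking cannot go in broadside; behind the post 54 mm is free to the back wall. Origin: centre of its foot.
- tape_roll: Loose black roll of tape lying flat, 60 mm in diameter, 19 mm high, on the table in front of the bay's right end; not to be disturbed. Origin: centre of its underside.
- wipe_jar: Loose closed jar, 42 mm in diameter, 45 mm high, standing to the left of the bay's left wall; not to be disturbed. Origin: centre of its underside.
- cleaver: Loose blue tool block 55 x 75 x 45 mm, beyond the right side of the bay; leave alone. Origin: centre of its underside.
- alcohol: Loose bottle, 60 mm in diameter, 150 mm high, standing on the left; leave alone. Origin: centre of its underside.
- screwdriver: Loose screwdriver about 200 mm long and under 40 mm high, lying on the left of the table; leave alone.
- pliers: Loose orange-handled pliers about 200 mm long and 18 mm high, lying near the right edge of the work; leave alone. Origin: at its pivot.
Things that resemble listed ones, but are neither listed nor needed, are in the scene too. What is meant by the post is not red, and is the smaller of those in its own colour. Of the things that look like the trunking, the larger one is meant.

How it is judged:
On the way:
1. the right-hand end of the trunking is tucked in behind the post while the left-hand end is still out in front of the bay (x of right_end in the frame of bay above 0.012 m and y of right_end in the frame of post below 0 m and x of left_end in the frame of bay below 0 m), for 0.05 s.
At the end, for the whole second after the job is handed in: The trunking lies flat and still on the table with its whole length inside the bay: both end centres at least 12 mm past the mouth line (its front face no more than 1 mm proud of it), between the bay's side walls, its right-hand part behind the post (x of left_end in the frame of bay between 0.012 and 0.064 m and x of right_end in the frame of bay between 0.012 and 0.064 m and y of left_end in the frame of bay below 0.142 m and y of right_end in the frame of bay above -0.142 m and height (world z) of trunking below 0.006 m and angle between trunking's own z axis and vertical below 0.1 rad and linear speed of trunking below 0.02 m/s); the robot touches nothing.
It fails at once if the trunking is lifted off the table (height (world z) of trunking above 0.012 m or angle between trunking's own z axis and vertical above 0.3 rad).
It fails at once if another thing on the bench is moved by more than 25 mm (distance of any of tape_roll, wipe_jar, cleaver, alcohol, screwdriver, pliers from where it was at the start of the episode above 0.025 m).
It also fails if it takes over 67 s, if anything falls off the work surface, if the arm or the gripper's body presses on something with over 40 N, if the wrist force passes 120 N, or if a joint passes its speed limit or range.

## Working session

There is one attempt and no reset: what is moved stays moved. The work goes in short steps, Python scripts to look and compute and a tool call to move; the robot and the scene stay as the last step left them, time stands still between calls to the robot, and variables do not carry over. Pictures are saved under pics/ and viewed, at most 10 in all, crops included, and the job is handed in when it is done.

Besides the shell and the picture viewer there is one more tool, called after ">>>" as name(argument=value, ...) on one line, values as JSON. step_arm: Moves the arm, as the interface text tells. Its arguments: {"type":"object","properties":{"moves":{"type":"array","items":{"type":"object","properties":{"gripper":{"type":"number"},"tx":{"type":"number"},"ty":{"type":"number"},"tz":{"type":"number"},"rx":{"type":"number"},"ry":{"type":"number"},"rz":{"type":"number"}}}},"newtons":{"type":"number"}},"required":["moves"]}

```bash
mkdir -p pics; cat > h.py <<'E'
import cv2, numpy as np
from rig import arm
def shot(n,f=None):
    im=arm.get_image(n)
    if f: cv2.imwrite('pics/'+f,im)
    return im
def ray(n,px,z=0.):
    c=arm.calibration(n);K=np.array(c['mtx'],float);R=cv2.Rodrigues(np.array(c['rvec'],float))[0];t=np.array(c['tvec'],float).ravel()
    p=np.atleast_2d(np.array(px,float));d=np.c_[p,np.ones(len(p))]@np.linalg.inv(K).T@R
    o=-R.T@t
    return (o+d*((z-o[2])/d[:,2:]))[:,:2]
def proj(n,P):
    c=arm.calibration(n)
    return cv2.projectPoints(np.array(P,float).reshape(-1,3),np.array(c['rvec'],float),np.array(c['tvec'],float),np.array(c['mtx'],float),None)[0].reshape(-1,2)
E
python3 - <<'E'
from h import *
a=shot('top','t0.png');b=shot('scene','s0.png')
print(arm.sense())
for n in('top','scene'):
    print(proj(n,[[.5,0,0],[.6,0,0],[.5,.1,0]]))
E
```

```text
{'time_s': 0.1, 'joint_positions': array([ 1.07087894e+00,  1.59006926e-01,  1.59808336e+00, -4.81144501e-05,
        1.38618988e+00, -2.10107496e-01]), 'dq': array([ 0.00049019, -0.00305736, -0.00139129,  0.00049861,  0.00190691,
       -0.00122239]), 'joint_torque': array([-1.84415730e-04, -3.86501884e+01, -3.22960031e+01,  7.02192681e-02,
        3.39211884e-02, -7.35128481e-06]), 'position': array([0.16408323, 0.55050834, 0.21371713]), 'eef_rot': array([-4.53548630e-01, -3.10813208e+00,  2.51082389e-03]), 'contact_force': array([ 0.61868817, -0.71928522, -0.07315958]), 'torque': array([ 0.03152081,  0.00556644, -0.02546432]), 'grasp_force': 0.0, 'finger_gap': 1.0017199129452714}
[[246.87834281 208.92815306]
 [247.68500568 180.58186325]
 [218.21434589 208.11831626]]
[[268.15608058 192.36797633]
 [255.2414149  223.04303427]
 [303.66813027 203.28881982]]
```

View pics/t0.png

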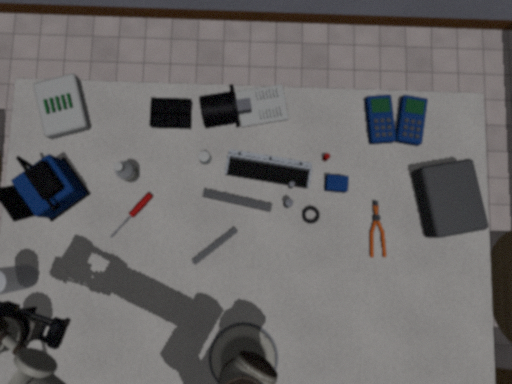

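View pics/s0.png

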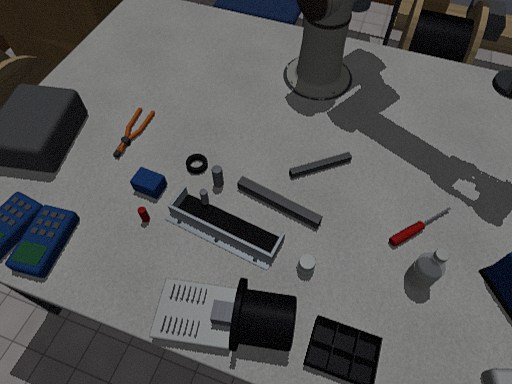

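The top view shows the trunking from (203,192) to (271,207), the bay at (228–310, 152–187), the post near (291,184), and a larger decoy post near (287,201). The tape roll is at (311,214) and the decoy stick at (215,245). I'll zoom in next.

```bash
python3 - <<'E'
from h import *
a=cv2.imread('pics/t0.png')[140:230,190:330];b=cv2.imread('pics/s0.png')[140:280,150:340]
A=cv2.resize(a,None,fx=4,fy=4,interpolation=2);B=cv2.resize(b,None,fx=4,fy=4,interpolation=2)
cv2.imwrite('pics/t0c.png',A);cv2.imwrite('pics/s0c.png',B)
E
```

```text
(no output)
```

View pics/t0c.png

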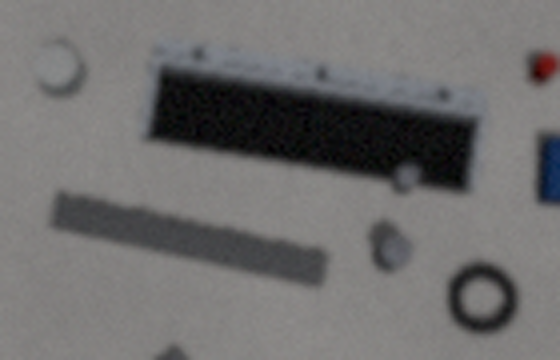

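View pics/s0c.png

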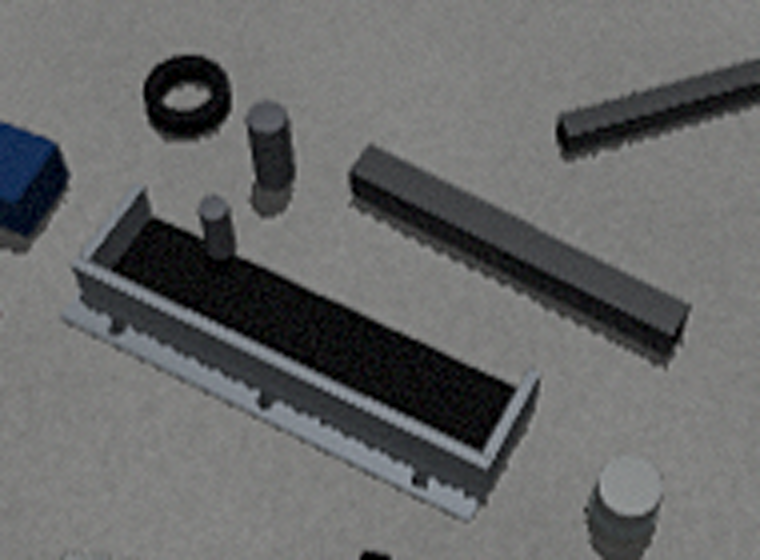

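The trunking's top-face corners and the bay's floor and rim corners can be read in both crops. I'll convert them to positions.

```bash
cat >> h.py <<'E'
def trunk(n='top',im=None,box=None):
    pass
E
python3 - <<'E'
from h import *
np.set_printoptions(precision=4,suppress=True)
T=lambda l:np.array(l,float)/4+[190,140]
S=lambda l:np.array(l,float)/4+[150,140]
for n in('top','scene'):
    c=arm.calibration(n);print(n,-cv2.Rodrigues(np.array(c['rvec']))[0].T@np.array(c['tvec']).ravel())
print('floor mouth L,R top',ray('top',T([[148,138],[468,188]]),0))
print('mouth R floor->post; scene rims front inner R(145,190) L(532,378); back outer R(75,265) L(490,465)',ray('scene',S([[145,188],[535,375],[75,265],[490,463]]),.035))
print('post top scene',ray('scene',S([[215,203]]),.05),'top',ray('top',T([[408,176]]),.05), ray('top',T([[408,176]]),.03))
print('decoy top',ray('top',T([[395,250]]),.06),'scene base',ray('scene',S([[272,185]]),0),'scene top',ray('scene',S([[267,113]]),.06))
print('trunk scene',ray('scene',S([[372,145],[350,178],[690,305],[668,342]]),.03))
print('trunk top',ray('top',T([[57,192],[50,226],[327,250],[322,286]]),.03))
print('tape',ray('top',T([[482,298]]),.019),'jar',ray('top',T([[58,68]]),.045))
# masks: trunk in top
im=cv2.imread('pics/t0.png');g=cv2.cvtColor(im,6)
print(g[196:206:2,215:260:6])
E
```

```text
top [0.3966 0.0032 1.3787]
scene [1.028  0.1642 0.8511]
floor mouth L,R top [[ 0.6195  0.0734]
 [ 0.5833 -0.2094]]
mouth R floor->post; scene rims front inner R(145,190) L(532,378); back outer R(75,265) L(490,465) [[ 0.5798 -0.1991]
 [ 0.6213  0.0818]
 [ 0.6478 -0.2146]
 [ 0.6849  0.0748]]
post top scene [[ 0.5831 -0.1457]] top [[ 0.5853 -0.1506]] [[ 0.5882 -0.1529]]
decoy top [[ 0.521  -0.1395]] scene base [[ 0.5285 -0.1349]] scene top [[ 0.5128 -0.1394]]
trunk scene [[ 0.4934 -0.0745]
 [ 0.5232 -0.0783]
 [ 0.5389  0.1575]
 [ 0.569   0.1515]]
trunk top [[ 0.5655  0.1482]
 [ 0.536   0.153 ]
 [ 0.5222 -0.0844]
 [ 0.4912 -0.0808]]
tape [[ 0.4855 -0.2196]] jar [[0.6705 0.1501]]
[[ 71  68  68  63  82 111 128 134]
 [ 73  72  71  73  67  70  87 127]
 [118  86  69  73  71  71  70  85]
 [132 124 102  74  71  70  70  70]
 [129 132 132 116  88  75  69  69]]
```

>>> step_arm(moves=[{"rz":-0.73,"gripper":-1},{"rz":-0.73},{"tx":-0.45,"ty":-0.7},{"tx":-0.45,"ty":-0.7},{"tx":-0.45,"ty":-0.7}], newtons=20)

```text
validation failed for argument at $.mo...
```

>>> step_arm(moves=[{"tx":-0.45,"ty":-0.7},{"tx":-0.45,"ty":-0.7},{"tx":-0.45,"ty":-0.7},{"tx":-0.45,"ty":-0.7},{"tx":-0.45,"ty":-0.7}])

```text
validation failed for argument at $.mo...
```

>>> step_arm(moves=[{"tx":-0.45,"ty":-0.7},{"tx":-0.45,"ty":-0.7},{"tx":-0.45,"ty":-0.7},{}])

```text
validation failed for argument at $.mo...
```

```bash
cat >> h.py <<'E'
O=np.array([.601,-.063]);TH=-.137
def bay(p):
    p=np.atleast_2d(p)-O;c,s=np.cos(TH),np.sin(TH)
    return np.c_[p[:,0]*c+p[:,1]*s,-p[:,0]*s+p[:,1]*c]
def tool():
    s=arm.sense();R=cv2.Rodrigues(np.array(s['eef_rot']))[0]
    y=R[:,1];return bay(s['position'][:2])[0].round(4),round(s['position'][2],4),'yaw rel bay',round(np.arctan2(-y[0],y[1])-TH,3),'tilt',R[:,2].round(3),'F',np.round(s['contact_force'],1),s['time_s']
E
python3 - <<'E'
from h import *
print(tool())
E
```

```text
(array([-0.5166,  0.5481]), np.float64(0.2137), 'yaw rel bay', np.float64(-0.153), 'tilt', array([-0.001, -0.002, -1.   ]), 'F', array([ 0.6, -0.7, -0.1]), 0.1)
```

>>> step_arm(moves=[{"tx":0,"ty":0,"tz":0,"rx":0,"ry":0,"rz":-0.73,"gripper":-1},{"tx":0,"ty":0,"tz":0,"rx":0,"ry":0,"rz":-0.73,"gripper":-1}], newtons=20)

```text
time_s: 0.35
position: [0.1641, 0.5507, 0.214]
eef_rot: [-0.211, -3.134, 0.002]
contact_force: [-1.2, -0.6, 0.6]
finger_gap: 0.806
grasp_force: 0.0
```

>>> step_arm(moves=[{"tx":-0.5,"ty":-0.7,"tz":0,"rx":0,"ry":0,"rz":0,"gripper":-1},{"tx":-0.5,"ty":-0.7,"tz":0,"rx":0,"ry":0,"rz":0,"gripper":-1},{"tx":-0.5,"ty":-0.7,"tz":0,"rx":0,"ry":0,"rz":0,"gripper":-1},{"tx":-0.5,"ty":-0.7,"tz":0,"rx":0,"ry":0,"rz":0,"gripper":-1},{"tx":-0.5,"ty":-0.7,"tz":0,"rx":0,"ry":0,"rz":0,"gripper":-1}])

```text
time_s: 0.98
position: [0.2845, 0.3209, 0.2143]
eef_rot: [-0.214, -3.134, 0.0]
contact_force: [-0.1, -0.2, 0.4]
finger_gap: 0.258
grasp_force: 0.0
```

>>> step_arm(moves=[{"tx":-0.5,"ty":-0.7,"tz":0,"rx":0,"ry":0,"rz":0,"gripper":-1},{"tx":-0.5,"ty":-0.7,"tz":0,"rx":0,"ry":0,"rz":0,"gripper":-1},{"tx":-0.5,"ty":-0.7,"tz":0,"rx":0,"ry":0,"rz":0,"gripper":-1},{"tx":-0.5,"ty":-0.7,"tz":0,"rx":0,"ry":0,"rz":0,"gripper":-1},{"tx":-0.5,"ty":-0.7,"tz":0,"rx":0,"ry":0,"rz":0,"gripper":-1}])

```text
time_s: 1.6
position: [0.4045, 0.0924, 0.2144]
eef_rot: [0.215, 3.134, 0.0]
contact_force: [0.4, 0.1, 0.5]
finger_gap: 0.006
grasp_force: 0.0
```

>>> step_arm(moves=[{"tx":-0.5,"ty":-0.7,"tz":0,"rx":0,"ry":0,"rz":0,"gripper":-1},{"tx":-0.5,"ty":-0.7,"tz":0,"rx":0,"ry":0,"rz":0,"gripper":-1},{"tx":0,"ty":0,"tz":0,"rx":0,"ry":0,"rz":0,"gripper":-1}])

```text
time_s: 1.98
position: [0.4528, 0.0001, 0.2142]
eef_rot: [-0.222, -3.133, 0.0]
contact_force: [0.2, 0.2, 0.1]
finger_gap: 0.003
grasp_force: 0.0
```

```bash
python3 - <<'E'
from h import *
print(tool())
im=shot('top');cv2.imwrite('pics/t1.png',cv2.resize(im[130:330,150:350],None,fx=3,fy=3,interpolation=2))
E
```

```text
(array([-0.1555,  0.0423]), np.float64(0.2142), 'yaw rel bay', np.float64(-0.004), 'tilt', array([-0.001, -0.   , -1.   ]), 'F', array([0.2, 0.2, 0.1]), 1.975)
```

View pics/t1.png

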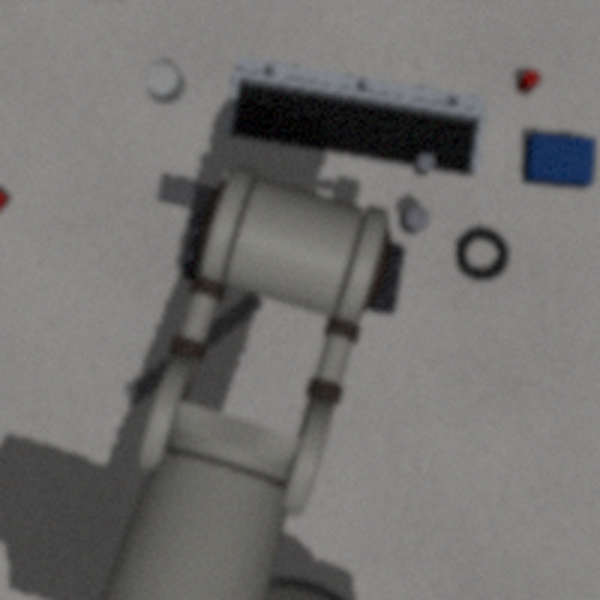

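The arm hides the trunking in the top view. The jar is at (165,80), the bay at (235–480, 60–170) and the decoy post at (412,213). I'll use the scene view from here, and first check where the decoy stick's end is.

```bash
python3 - <<'E'
from h import *
T=lambda l:np.array(l,float)
print(bay(ray('top',T([[193,262],[237,230],[233,227]]),.02)), bay(ray('scene',np.array([[562,120],[570,150],[760,75]])/4+[150,140],.02)))
im=shot('scene');cv2.imwrite('pics/s1.png',cv2.resize(im[100:280,150:350],None,fx=4,fy=4,interpolation=2)[:600])
g=cv2.cvtColor(im,6)
# floor/trunk gray samples
print(tool())
E
```

```text
[[-0.31754138  0.19856513]
 [-0.18690155  0.06987833]
 [-0.17906281  0.0850812 ]] [[-0.19090321  0.07480388]
 [-0.17067553  0.09039575]
 [-0.29196688  0.1807256 ]]
(array([-0.1569,  0.0448]), np.float64(0.2141), 'yaw rel bay', np.float64(-0.001), 'tilt', array([-0.001,  0.001, -1.   ]), 'F', array([1. , 0.3, 0.4]), 2.075)
```

View pics/s1.png

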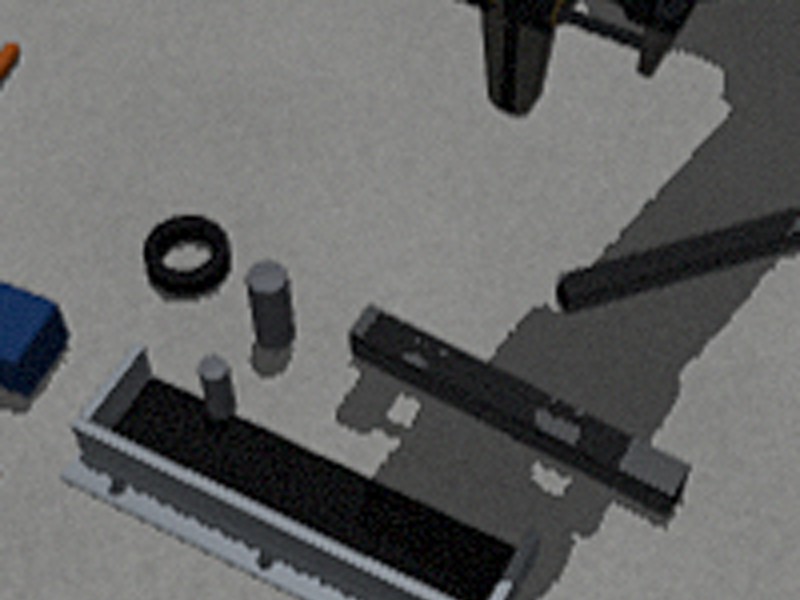

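The fingertip has clear table below it. The decoy stick's end is at about bay (-0.18, 0.075). Next I descend and push the trunking forward, right of its centre.

>>> step_arm(moves=[{"tx":0,"ty":-0.15,"tz":0.9,"rx":0,"ry":0,"rz":0,"gripper":-1},{"tx":0,"ty":0,"tz":0.9,"rx":0,"ry":0,"rz":0,"gripper":-1},{"tx":0,"ty":0,"tz":0.9,"rx":0,"ry":0,"rz":0,"gripper":-1},{"tx":0,"ty":0,"tz":0.65,"rx":0,"ry":0,"rz":0,"gripper":-1},{"tx":0,"ty":0,"tz":0,"rx":0,"ry":0,"rz":0,"gripper":-1}])

```text
time_s: 2.7
position: [0.4474, -0.0041, 0.0111]
eef_rot: [-0.212, -3.127, -0.003]
contact_force: [0.0, 0.5, 0.1]
finger_gap: 0.009
grasp_force: 0.0
```

>>> step_arm(moves=[{"tx":-0.2,"ty":0,"tz":0,"rx":0,"ry":0,"rz":0,"gripper":-1},{"tx":-0.2,"ty":0,"tz":0,"rx":0,"ry":0,"rz":0,"gripper":-1},{"tx":-0.2,"ty":0,"tz":0,"rx":0,"ry":0,"rz":0,"gripper":-1},{"tx":-0.2,"ty":0,"tz":0,"rx":0,"ry":0,"rz":0,"gripper":-1}])

```text
time_s: 3.2
position: [0.4995, -0.0131, 0.0142]
eef_rot: [0.215, 3.134, -0.0]
contact_force: [-2.7, 0.6, 2.1]
finger_gap: 0.001
grasp_force: 1.4
```

>>> step_arm(moves=[{"tx":-0.2,"ty":0,"tz":0,"rx":0,"ry":0,"rz":0,"gripper":-1},{"tx":-0.2,"ty":0,"tz":0,"rx":0,"ry":0,"rz":0,"gripper":-1},{"tx":-0.2,"ty":0,"tz":0,"rx":0,"ry":0,"rz":0,"gripper":-1},{"tx":0,"ty":0,"tz":0,"rx":0,"ry":0,"rz":0,"gripper":-1}])

```text
time_s: 3.7
position: [0.5356, -0.0181, 0.0138]
eef_rot: [0.215, 3.132, -0.0]
contact_force: [-0.2, 0.1, -0.6]
finger_gap: 0.006
grasp_force: 0.0
```

```bash
python3 - <<'E'
from h import *
print(tool())
im=shot('scene');cv2.imwrite('pics/s2.png',cv2.resize(im[130:280,150:350],None,fx=4,fy=4,interpolation=2))
E
```

```text
(array([-0.0709,  0.0355]), np.float64(0.0138), 'yaw rel bay', np.float64(-0.0), 'tilt', array([ 0.002, -0.   , -1.   ]), 'F', array([-0.2,  0.1, -0.6]), 3.7)
```

View pics/s2.png

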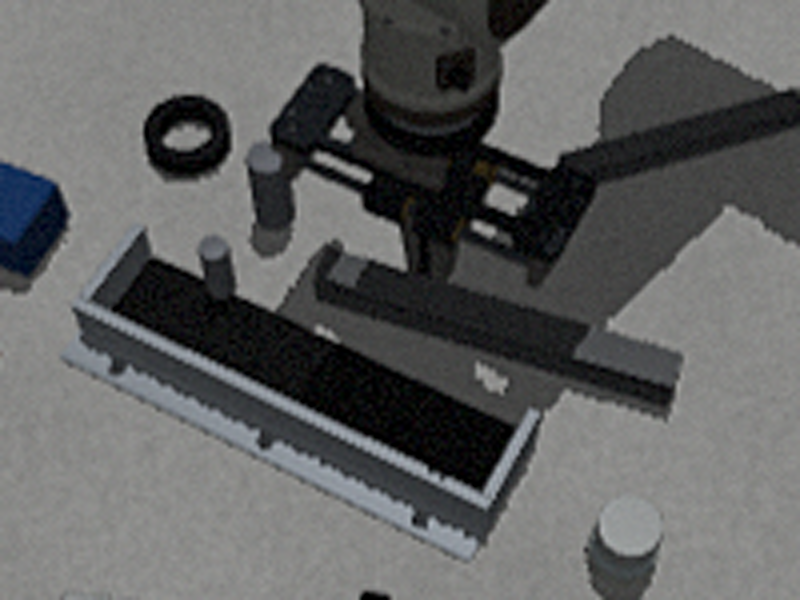

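The scene view shows the trunking turning as planned. Its top-face corners are near (335,242), (318,275), (685,352) and (672,385) in the crop, and the finger is at (430,265).

```bash
python3 - <<'E'
from h import *
S=lambda l:np.array(l,float)/4+[150,130]
c=bay(ray('scene',S([[335,242],[318,275],[685,352],[672,385]]),.03));print(c.round(4))
R=c[:2].mean(0);L=c[2:].mean(0);print(R,L,np.hypot(*(R-L)),np.arctan2(R[0]-L[0],L[1]-R[1]))
print('bay pts',bay(ray('scene',S([[145,228],[535,412],[75,305],[490,500]]),.035)).round(4))
print('post',bay(ray('scene',S([[213,243]]),.05)),'base',bay(ray('scene',S([[222,297]]),0)))
g=cv2.cvtColor(arm.get_image('scene'),6)
# column profiles across trunk in scene
for u in (240,250,280,290,300,310): print(u,g[185:250,u])
E
```

```text
[[-0.0539 -0.0251]
 [-0.0267 -0.022 ]
 [-0.0856  0.2091]
 [-0.0603  0.2111]]
[-0.04030325 -0.02352656] [-0.07291002  0.21010514] 0.23589611208665495 0.13866913073992873
bay pts [[-0.0024 -0.1377]
 [-0.0014  0.1453]
 [ 0.067  -0.1438]
 [ 0.0626  0.1472]]
post [[-0.00587644 -0.08553881]] base [[ 0.00255124 -0.08035124]]
240 [137 139 138 141 137 139 137 139 136 106  71  79  57  22  32  28  39  29
  17  25  27  33  26  42  69  73  63  71  68  63  71  73  70  49   0   7
   9   6   0   2  17   0   0   1  14   3  12  11  13   3   4   6   7  65
 132 158 133  64  48  56  54  56  63  64  61]
250 [  0  29  70  83  90 125 144 146 145 139 147 141  98  20  33  38  27  31
  20  32  32  35  32  31  23  26  41  64  72  72  71  67  70  73  72  70
  70  65  24   0  12  16  15   0   0   6   8   8   8   3   9  25   1  17
   5   4   0   1 100 157 160 136  55  51  59]
280 [ 11  18   0   5  18   8  11   4  26  31  15  50  72  68  69  68  76  71
  71  68  63  51  28  32  32  32  32  24  36  27  26  21  25  30  26  44
  64  72  71  74  67  71  80  69  68  68  66  62  66  74  97 144 154 152
 147 150 121  39  37  42  49  56  63  73 115]
290 [ 12  64  80  27  26  19  13  25  45  64  79  72  65  74  68  63  71  64
  67  65  63  63  69  64  48  22  30  37  35  33  35  33  40  27  23  22
  21  30  25  54  77  64  66 111 144 138 135 135 135 135 143 135 135 138
 137 136 133 140 135 134 138 139 145 149 140]
300 [ 68  69  69  72  68  68  66  60  64  67  69  64  65  66  70  71  72  66
  63  68  68  69  72  69  66  63  67  77  74  73  78  79  79  79  82  81
  64  17  25  31  30  24  52  70  59 104 145 142 139 139 137 136 137 142
 143 143 142 141 142 135 139 143 146 140 138]
310 [ 72  60  71  64  64  73  68  68  70  69  67  73  69  69  68  64  67 108
 143 132 134 133 139 141 135 135 134 136 137 136 103  73  78  79  78  79
  82  75  85  64  18  17  22  29  29  56  72  59 103 146 145 141 137 140
 140 135 130 136 136 141 147 136 139 141 139]
```

>>> step_arm(moves=[{"tx":-0.17,"ty":0,"tz":0,"rx":0,"ry":0,"rz":0,"gripper":-1},{"tx":-0.17,"ty":0,"tz":0,"rx":0,"ry":0,"rz":0,"gripper":-1},{"tx":-0.17,"ty":0,"tz":0,"rx":0,"ry":0,"rz":0,"gripper":-1},{"tx":-0.17,"ty":0,"tz":0,"rx":0,"ry":0,"rz":0,"gripper":-1},{"tx":0,"ty":0,"tz":0,"rx":0,"ry":0,"rz":0,"gripper":-1}])

```text
time_s: 4.42
position: [0.5759, -0.0237, 0.0138]
eef_rot: [0.215, 3.132, -0.0]
contact_force: [-0.1, -0.7, 0.2]
finger_gap: 0.004
grasp_force: 0.0
```

>>> step_arm(moves=[{"tx":0.7,"ty":0,"tz":0,"rx":0,"ry":0,"rz":0,"gripper":-1},{"tx":0.7,"ty":0,"tz":-0.7,"rx":0,"ry":0,"rz":0,"gripper":-1},{"tx":0,"ty":0.85,"tz":0,"rx":0,"ry":0,"rz":0,"gripper":-1},{"tx":0,"ty":0.85,"tz":0,"rx":0,"ry":0,"rz":0,"gripper":-1},{"tx":0,"ty":0.85,"tz":0,"rx":0,"ry":0,"rz":0,"gripper":-1}])

```text
time_s: 5.05
position: [0.5128, 0.1411, 0.0563]
eef_rot: [0.216, 3.132, 0.0]
contact_force: [0.1, 0.4, 0.7]
finger_gap: 0.006
grasp_force: 0.0
```

>>> step_arm(moves=[{"tx":0,"ty":0.85,"tz":0,"rx":0,"ry":0,"rz":0,"gripper":-1},{"tx":0,"ty":0.4,"tz":0,"rx":0,"ry":0,"rz":0,"gripper":-1},{"tx":0,"ty":0,"tz":0,"rx":0,"ry":0,"rz":-0.95,"gripper":-1},{"tx":0,"ty":0,"tz":0,"rx":0,"ry":0,"rz":-0.95,"gripper":-1},{"tx":0,"ty":0,"tz":0,"rx":0,"ry":0,"rz":-0.95,"gripper":-1}])

```text
time_s: 5.68
position: [0.5227, 0.2142, 0.0557]
eef_rot: [-0.259, 3.13, 0.0]
contact_force: [0.5, -0.1, -1.1]
finger_gap: 0.005
grasp_force: 0.0
```

```bash
python3 - <<'E'
from h import *
print(tool())
im=shot('scene');cv2.imwrite('pics/s3.png',cv2.resize(im[130:280,150:350],None,fx=4,fy=4,interpolation=2))
E
```

```text
(array([-0.1154,  0.2639]), np.float64(0.0557), 'yaw rel bay', np.float64(0.302), 'tilt', array([ 0.001,  0.   , -1.   ]), 'F', array([ 0.5, -0.1, -1.1]), 5.675)
```

View pics/s3.png

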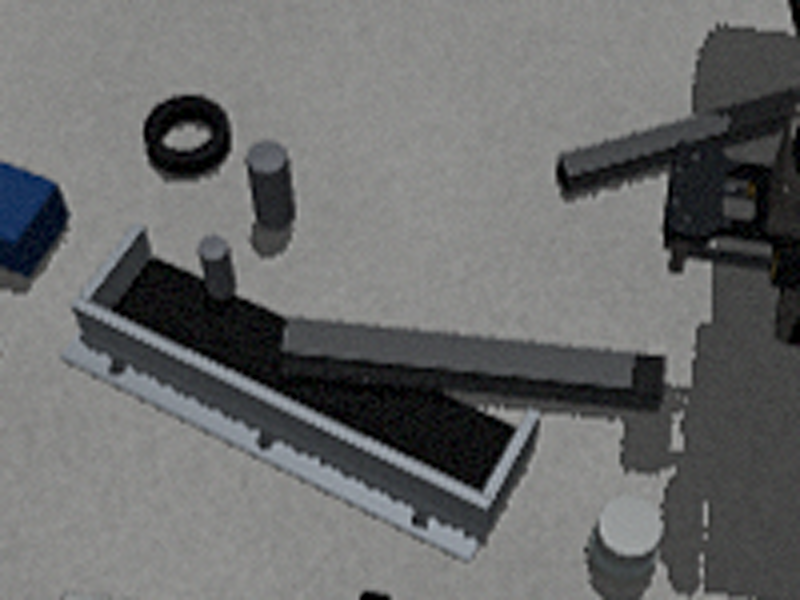

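The trunking's right end is now in the bay mouth. Its top corners are at (287,318) and (284,352) on the right, and (665,355) and (662,388) on the left. The gripper is clear of it to the left.

```bash
python3 - <<'E'
from h import *
S=lambda l:np.array(l,float)/4+[150,130]
c=bay(ray('scene',S([[287,318],[284,352],[665,355],[662,388]]),.03));print(c.round(4))
R=c[:2].mean(0);L=c[2:].mean(0);a=np.arctan2(R[0]-L[0],L[1]-R[1]);print(R,L,np.hypot(*(R-L)),a)
# tool step in tool axes to finger centre 32mm beyond L end along axis
for off in(.040,):
  tgt=L+off*np.array([-np.sin(a),np.cos(a)]);t=tool();print(tgt,t[0]);d=tgt-t[0];y=t[4-1]
  print('tx,ty units',-(d@[np.cos(y),np.sin(y)])/.06,(d@[-np.sin(y),np.cos(y)])/.06)
E
```

```text
[[ 0.0101 -0.023 ]
 [ 0.0321 -0.012 ]
 [-0.0777  0.1989]
 [-0.0554  0.2065]]
[ 0.02111275 -0.01753166] [-0.0665675   0.20267688] 0.23702241846428274 0.3789270945504966
[-0.08136446  0.23983936] [-0.1154  0.2638]
tx,ty units -0.42115802805245095 -0.551256997086286
```

>>> step_arm(moves=[{"tx":0,"ty":0,"tz":0,"rx":0,"ry":0,"rz":-0.73,"gripper":-1},{"tx":-0.38,"ty":-0.58,"tz":0,"rx":0,"ry":0,"rz":0,"gripper":-1},{"tx":0,"ty":0,"tz":0.7,"rx":0,"ry":0,"rz":0,"gripper":-1},{"tx":0,"ty":0,"tz":0,"rx":0,"ry":0,"rz":0,"gripper":-1}])

```text
time_s: 6.22
position: [0.5498, 0.1849, 0.0105]
eef_rot: [0.369, -3.113, -0.0]
contact_force: [-0.8, 0.2, 0.3]
finger_gap: 0.006
grasp_force: 0.0
```

>>> step_arm(moves=[{"tx":0,"ty":-0.17,"tz":0,"rx":0,"ry":0,"rz":0,"gripper":-1},{"tx":0,"ty":-0.17,"tz":0,"rx":0,"ry":0,"rz":0,"gripper":-1},{"tx":0,"ty":-0.17,"tz":0,"rx":0,"ry":0,"rz":0,"gripper":-1},{"tx":0,"ty":-0.17,"tz":0,"rx":0,"ry":0,"rz":0,"gripper":-1}])

```text
time_s: 6.72
position: [0.5635, 0.1461, 0.0151]
eef_rot: [-0.372, 3.117, 0.002]
contact_force: [-1.1, 4.9, 5.5]
finger_gap: 0.005
grasp_force: 3.1
```

>>> step_arm(moves=[{"tx":0,"ty":-0.17,"tz":0,"rx":0,"ry":0,"rz":0,"gripper":-1},{"tx":0,"ty":-0.17,"tz":0,"rx":0,"ry":0,"rz":0,"gripper":-1},{"tx":0,"ty":-0.17,"tz":0,"rx":0,"ry":0,"rz":0,"gripper":-1},{"tx":0,"ty":0,"tz":0,"rx":0,"ry":0,"rz":0,"gripper":-1}])

```text
time_s: 7.22
position: [0.5705, 0.1152, 0.0143]
eef_rot: [-0.372, 3.118, -0.001]
contact_force: [-1.2, 0.5, -0.4]
finger_gap: 0.005
grasp_force: 0.0
```

```bash
python3 - <<'E'
from h import *
print(tool())
im=shot('scene');cv2.imwrite('pics/s4.png',cv2.resize(im[130:280,150:350],None,fx=4,fy=4,interpolation=2))
E
```

```text
(array([-0.0546,  0.1724]), np.float64(0.0143), 'yaw rel bay', np.float64(0.374), 'tilt', array([ 0.001, -0.   , -1.   ]), 'F', array([-1.2,  0.5, -0.4]), 7.225)
```

View pics/s4.png

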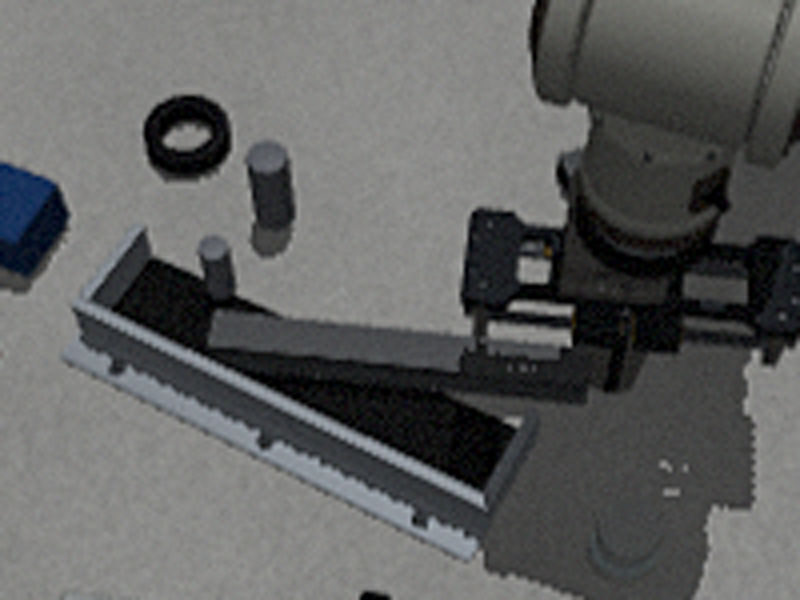

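The right end is now beside and behind the post, with corners at about (215,310) and (208,345). The left end is near (590,360), against the finger.

```bash
python3 - <<'E'
from h import *
S=lambda l:np.array(l,float)/4+[150,130]
c=bay(ray('scene',S([[215,310],[208,345],[592,378],[588,378]]),.03));print(c.round(4))
R=c[:2].mean(0);print(R)
# far top edge line points: trunk top / table boundary and front edge
q=bay(ray('scene',S([[300,318],[460,335],[300,360],[460,373]]),.03));print(q.round(4),np.arctan2(-(q[1]-q[0])[0],(q[1]-q[0])[1]),np.arctan2(-(q[3]-q[2])[0],(q[3]-q[2])[1]))
g=cv2.cvtColor(cv2.imread('pics/s4.png'),6)
for u in(300,460): print(u,g[290:410:4,u])
E
```

```text
[[ 0.0265 -0.0663]
 [ 0.0501 -0.0564]
 [-0.0415  0.1654]
 [-0.0403  0.1632]]
[ 0.03828482 -0.06135896]
[[ 0.0063 -0.0158]
 [-0.0303  0.0792]
 [ 0.0323 -0.0003]
 [-0.0063  0.0917]] 0.36736856463549505 0.3968524365095115
300 [132 135 142 139 137 140 144 115  64  71  72  76  71  78  77  79  61  21
  23  26  21  20   5   5   9  21   4  11  38 118]
460 [ 93  66  84  98 137 163 148 143 139 141 147 124  74  74  78  83  66  33
  33  32  33  18  30  25  23  36  59  62  28   5]
```

>>> step_arm(moves=[{"tx":0,"ty":-0.15,"tz":0,"rx":0,"ry":0,"rz":0,"gripper":-1},{"tx":0,"ty":-0.15,"tz":0,"rx":0,"ry":0,"rz":0,"gripper":-1},{"tx":0,"ty":-0.15,"tz":0,"rx":0,"ry":0,"rz":0,"gripper":-1},{"tx":0,"ty":-0.1,"tz":0,"rx":0,"ry":0,"rz":0,"gripper":-1},{"tx":0,"ty":0,"tz":0,"rx":0,"ry":0,"rz":0,"gripper":-1}])

```text
time_s: 7.9
position: [0.5775, 0.0831, 0.0134]
eef_rot: [0.372, -3.119, 0.001]
contact_force: [-0.6, 0.1, 0.5]
finger_gap: 0.003
grasp_force: 0.0
```

>>> step_arm(moves=[{"tx":0,"ty":-0.1,"tz":0,"rx":0,"ry":0,"rz":0,"gripper":-1},{"tx":0,"ty":-0.1,"tz":0,"rx":0,"ry":0,"rz":0,"gripper":-1},{"tx":0,"ty":-0.1,"tz":0,"rx":0,"ry":0,"rz":0,"gripper":-1}])

```text
time_s: 8.28
position: [0.5816, 0.0661, 0.0134]
eef_rot: [0.373, -3.119, 0.0]
contact_force: [-1.8, 1.3, -1.3]
finger_gap: 0.007
grasp_force: 0.9
```

```bash
python3 - <<'E'
from h import *
print(tool())
im=shot('scene','s5.png');g=cv2.cvtColor(im,6)
# columns through trunk: table->top face edge (far edge) and front face boundary; print raw
for u in (205,215,225,235,245,255,262): print(u,g[198:236,u])
print('rows')
for v in (205,208,211,214): print(v,g[v,180:225])
E
```

```text
(array([-0.0369,  0.1253]), np.float64(0.0134), 'yaw rel bay', np.float64(0.375), 'tilt', array([-0., -0., -1.]), 'F', array([-1.8,  1.3, -1.3]), 8.275)
205 [ 39  43  41  42  33  37  29  59  83  75  72  74  74  74  75  69  51  14
  31  29  30  22   0  95 157 155 124  50  51  60  54  58  64  66  49 104
 145 145]
215 [135 137 134 137 138 138 137 136 106  77  70  76  73  79  75  74  82  64
  17  19  35  36  19  12   4  15  14   9  99 152 152 127  50  52  56  58
  58  64]
225 [137 137 140 137 136 136 135 138 142 123  75  66  72  76  81  72  73  80
  62  10  17  22  34  31  22   0   9  15  19  12  26  13   0  99 156 152
 130  47]
235 [140 139 141 142 147 142 139 136 143 144 130  90  68  72  76  71  78  75
  79  79  61  14  32  28  33  24   5  13  15  19  14  21   8  22  21  11
   8  22]
245 [ 20  32  36  36  26  12   7  27  58 112 145 146 120  74  74  77  75  78
  62  18  23  29  24  23  22  29  13   3   6   0  10   8   8  13   0   0
   2   9]
255 [ 23  24  32  18   7  61 111  97  18  20  77 130 149 135  93  69  77  80
  69  16  27  33  33  28  27  27  32  35   8   8  19  14   7   3   2  
[... 183 characters left out ...]
  0  22  21  20  54  75  75  73  70  71  73  69  71  79  70  77  76  75
  74  80  79  69  65  60  56  59  50  53  48  35  24  12  64 110 121 136
 142 140 140 140 141 138 140 138 141]
208 [ 7  7 13 47 75 70 75 68 74 70 72 74 70 74 75 71 76 69 72 74 70 72 72 76
 72 72 72 73 70 74 75 74 73 76 71 70 72 70 74 72 69 70 75 76 79]
211 [150 151 149 131  98  81  55  58  56  58  67  72  77  77  79  81  77  78
  76  67  75  73  74  72  74  74  74  73  74  72  76  75  74  75  72  79
  74  76  75  74  72  75  74  75  74]
214 [ 53  53  51  65 118 125 149 154 149 127 104  68  25  11  18  23  25  18
  26  11  23  13  18  21  30  51  60  66  69  65  62  66  71  77  82  82
  82  84  84  76  78  75  74  76  81]
```

```bash
python3 - <<'E'
from h import *
q=bay(ray('scene',[[215,206],[225,207.3],[235,208.5],[245,210],[255,211.8],[262,212.3]],.03));print(q.round(4));p=np.polyfit(q[:,1],q[:,0],1);print('a',-np.arctan(p[0]),p)
print(bay(ray('scene',[[184,205],[183,208]],.03)))
E
```

```text
[[ 0.0094 -0.0435]
 [ 0.0007 -0.0191]
 [-0.0081  0.005 ]
 [-0.0162  0.0295]
 [-0.0234  0.0543]
 [-0.0304  0.0706]]
a 0.33002960875259324 [-0.34255795 -0.00582102]
[[ 0.04381955 -0.11448422]
 [ 0.05238321 -0.11172012]]
```

The right end is tucked at about bay (0.046, -0.113), with the left end still out front at x ≈ -0.03. Next I back off, come round to the near side and swing the left end in.

>>> step_arm(moves=[{"tx":0,"ty":0.5,"tz":0,"rx":0,"ry":0,"rz":0,"gripper":-1},{"tx":0,"ty":0,"tz":-1,"rx":0,"ry":0,"rz":0,"gripper":-1},{"tx":0,"ty":0,"tz":0,"rx":0,"ry":0,"rz":0.9,"gripper":-1},{"tx":0,"ty":0,"tz":0,"rx":0,"ry":0,"rz":0.9,"gripper":-1},{"tx":0,"ty":0,"tz":0,"rx":0,"ry":0,"rz":0.9,"gripper":-1}])

```text
time_s: 8.95
position: [0.5749, 0.0951, 0.0738]
eef_rot: [0.075, 3.14, -0.002]
contact_force: [0.4, -0.0, -0.2]
finger_gap: 0.004
grasp_force: 0.0
```

>>> step_arm(moves=[{"tx":0,"ty":0,"tz":0,"rx":0,"ry":0,"rz":0.9,"gripper":-1},{"tx":0.35,"ty":-0.6,"tz":0,"rx":0,"ry":0,"rz":0,"gripper":-1},{"tx":0.35,"ty":-0.6,"tz":0,"rx":0,"ry":0,"rz":0,"gripper":-1},{"tx":0,"ty":0,"tz":0,"rx":0,"ry":0,"rz":0,"gripper":-1}])

```text
time_s: 9.45
position: [0.5219, 0.0284, 0.0734]
eef_rot: [-0.222, -3.133, 0.001]
contact_force: [0.9, -0.3, -0.2]
finger_gap: 0.006
grasp_force: 0.0
```

```bash
python3 - <<'E'
from h import *
print(tool())
E
```

```text
(array([-0.0909,  0.0797]), np.float64(0.0734), 'yaw rel bay', np.float64(-0.005), 'tilt', array([-0.001, -0.001, -1.   ]), 'F', array([ 0.9, -0.3, -0.2]), 9.45)
```

Next I lower and push 100 mm into the bay.

>>> step_arm(moves=[{"tx":0,"ty":0,"tz":0.95,"rx":0,"ry":0,"rz":0,"gripper":-1},{"tx":0,"ty":0,"tz":0,"rx":0,"ry":0,"rz":0,"gripper":-1},{"tx":-0.3,"ty":0,"tz":0,"rx":0,"ry":0,"rz":0,"gripper":-1},{"tx":-0.3,"ty":0,"tz":0,"rx":0,"ry":0,"rz":0,"gripper":-1},{"tx":-0.15,"ty":0,"tz":0,"rx":0,"ry":0,"rz":0,"gripper":-1}])

```text
time_s: 10.07
position: [0.5698, 0.0241, 0.0187]
eef_rot: [0.217, 3.131, -0.0]
contact_force: [-1.3, 0.9, 0.9]
finger_gap: 0.003
grasp_force: 0.7
```

>>> step_arm(moves=[{"tx":-0.15,"ty":0,"tz":0,"rx":0,"ry":0,"rz":0,"gripper":-1},{"tx":-0.15,"ty":0,"tz":0,"rx":0,"ry":0,"rz":0,"gripper":-1},{"tx":-0.15,"ty":0,"tz":0,"rx":0,"ry":0,"rz":0,"gripper":-1},{"tx":-0.15,"ty":0,"tz":0,"rx":0,"ry":0,"rz":0,"gripper":-1}])

```text
time_s: 10.58
position: [0.6037, 0.019, 0.0165]
eef_rot: [-0.218, -3.134, -0.0]
contact_force: [-0.9, 0.6, -0.6]
finger_gap: 0.008
grasp_force: 0.6
```

>>> step_arm(moves=[{"tx":-0.12,"ty":0,"tz":0,"rx":0,"ry":0,"rz":0,"gripper":-1},{"tx":-0.12,"ty":0,"tz":0,"rx":0,"ry":0,"rz":0,"gripper":-1},{"tx":0,"ty":0,"tz":0,"rx":0,"ry":0,"rz":0,"gripper":-1}])

```text
time_s: 10.95
position: [0.6184, 0.0167, 0.0167]
eef_rot: [0.218, 3.133, -0.001]
contact_force: [0.6, -0.0, 0.5]
finger_gap: 0.009
grasp_force: 0.0
```

```bash
python3 - <<'E'
from h import *
print(tool())
E
```

```text
(array([0.0063, 0.0813]), np.float64(0.0167), 'yaw rel bay', np.float64(-0.002), 'tilt', array([ 0.001, -0.   , -1.   ]), 'F', array([ 0.6, -0. ,  0.5]), 10.95)
```

>>> step_arm(moves=[{"tx":0.5,"ty":0,"tz":0,"rx":0,"ry":0,"rz":0,"gripper":-1},{"tx":0.8,"ty":0,"tz":0,"rx":0,"ry":0,"rz":0,"gripper":-1},{"tx":0,"ty":0,"tz":-1,"rx":0,"ry":0,"rz":0,"gripper":-1},{"tx":0.8,"ty":0,"tz":-0.6,"rx":0,"ry":0,"rz":0,"gripper":-1},{"tx":0.6,"ty":0.8,"tz":0,"rx":0,"ry":0,"rz":0,"gripper":-1}])

```text
time_s: 11.58
position: [0.4656, 0.0857, 0.1162]
eef_rot: [0.225, 3.125, -0.001]
contact_force: [-0.4, 0.9, -1.0]
finger_gap: 0.005
grasp_force: 0.0
```

>>> step_arm(moves=[{"tx":0.4,"ty":0.9,"tz":0,"rx":0,"ry":0,"rz":0,"gripper":-1},{"tx":0.4,"ty":0.9,"tz":0,"rx":0,"ry":0,"rz":0,"gripper":-1},{"tx":0.4,"ty":0.9,"tz":0,"rx":0,"ry":0,"rz":0,"gripper":-1},{"tx":0.4,"ty":0.9,"tz":0,"rx":0,"ry":0,"rz":0,"gripper":-1},{"tx":0,"ty":0,"tz":0,"rx":0,"ry":0,"rz":0,"gripper":-1}])

```text
time_s: 12.2
position: [0.3972, 0.3172, 0.1128]
eef_rot: [0.209, 3.134, 0.001]
contact_force: [0.4, -0.1, 0.1]
finger_gap: 0.005
grasp_force: 0.0
```

```bash
python3 - <<'E'
from h import *
print(tool())
a=shot('top');b=shot('scene')
A=cv2.resize(a[145:210,200:330],(780,390)[:2],interpolation=2)[:,:];A=cv2.resize(a[150:200,215:325],(440,200),interpolation=2)
B=cv2.resize(b[180:280,155:305],(600,400),interpolation=2)
v=np.zeros((600,600,3),np.uint8);v[:200,:440]=A;v[200:]=B;cv2.imwrite('pics/fin.png',v)
cv2.imwrite('pics/tf.png',a)
E
```

```text
(array([-0.2538,  0.3488]), np.float64(0.1128), 'yaw rel bay', np.float64(0.004), 'tilt', array([ 0.001,  0.001, -1.   ]), 'F', array([ 0.4, -0.1,  0.1]), 12.2)
```

View pics/fin.png

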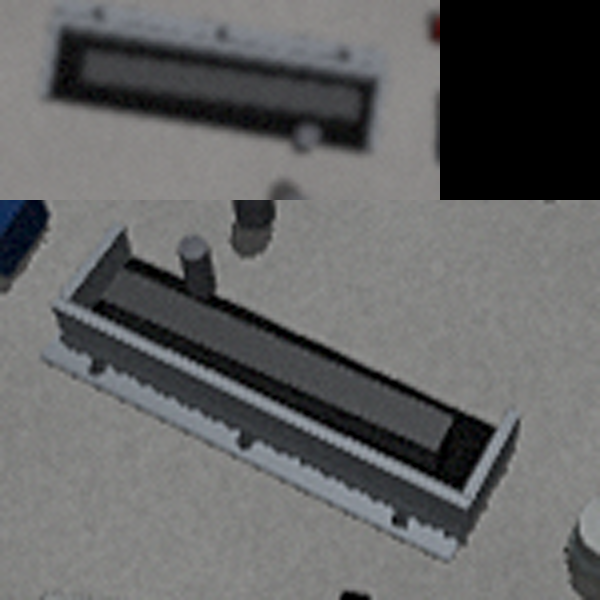

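The trunking lies wholly inside the bay: in the top inset it spans (80,65) to (360,105), parallel to the back wall and behind the post at (307,137). The gripper is clear, so I'll hand in.

```bash
python3 -c "
from rig import arm
print(arm.hand_in())"
```

```text
the job is handed in; nothing more can be done
None
```

I pushed the trunking into the bay, right end first behind the post and then the left end swung in; the last pictures show its whole length inside, and I handed the job in at about 12 s (no verdict was returned).

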